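# Vortex a sample tube on a touch-operated mixer

## Task

Switch the vortex mixer on by pressing down the end of its rocker that stands proud, then lift the sample tube that stands alone out of the rack and, holding it upright, set its foot in the mixer's rubber cup and press down so that the cup stays about halfway down its 10 mm spring travel. Finish while still holding the tube pressed there, because the mixer only runs as long as it is held; leave the two other tubes, the timer and the petri dish where they are.

Things in the scene. Friction and masses are not known exactly. Their poses are not given: they have to be found in the camera images.
- mixer: white bench vortex mixer, fixed; 172 x 124 mm, 110 mm high. Origin on the bench under the cup's axis; -x is its front (towards the robot), +y its left. Housing x -110 to +62 mm, y -62 to +62, top level at z 73 mm behind x -36; before that a panel falls to the front by 0.26 rad, with the rocker (right, pivot x -81, y -26, z 67) and a fixed dial (left, y +30, 30 mm across, 16 mm high).
- mixer_rocker (a joint): grey power rocker on the panel, 35 mm long left to right, 22 mm wide, a shallow V that tips about the panel's up-slope line. 0 rad = off: its right (-y) end stands 6 mm proud of the left; 0.36 rad = on, right end home. Stiff, and stays where it is left; pressing the proud end takes about 3 N and 5 mm.
- rocker_end (a point): point on the upper face of the rocker's right (-y) end, 3 mm in from the edge, midway across; it moves with the rocker. When off it lies at x -83, y -40, z +71 mm in the mixer's frame. The panel's bezel there is about 7 mm lower; nothing to the right of it.
- mixer_cup (a joint): travel of the round black rubber cup on top of the mixer, pressed straight down against a spring: 0 m = up at rest, 0.010 m = bottomed. It takes 1.9 N to start and 0.7 N more per mm (5.4 N at 5 mm, 9 N at the bottom); springs back when released.
- cup_seat (a point): centre of the cup's inner floor, on the cup's axis; moves with the cup; z about 95 mm when up. The cup's floor is about 18 mm across, the mouth 34 mm across and 15 mm above the floor, 43 mm across outside; funnel-shaped.
- rack: pale three-tier tube rack, fixed; 64 x 321 mm, long in its y, top plate at z 80 mm, end handles to 106. Origin on the bench at its centre. The sample tube stands in a 14 mm hole at x -13, y -37 mm in the rack's frame, its foot 47 mm above the bench in a 7 mm deep cup; the two others at x -13 and +13, y +87 mm.
- sample_tube: the capped glass sample tube that stands alone in the rack: body 12 mm in diameter, round foot, cap 16 mm in diameter over the top 25 mm, 112 mm tall in all, 11 to 17 g. Origin at its foot, z along the tube to the cap. May lean a little in its hole.
- spare_tube_1: one of the two other tubes, alike, standing as a pair at the rack's +y end; leave alone. Origin at its foot.
- spare_tube_2: the other of that pair; leave alone. Origin at its foot.
- timer: white digital timer standing on its edge, 24 x 72 x 60 mm, loose; leave alone. Origin at the centre of its underside.
- petri_dish: clear closed petri dish, 61 mm across, 16 mm high, loose; leave alone. Origin at the centre of its underside.

How it is judged:
By the outcome, as a careful person would: the job done as asked, in the order asked, and still so for the second after the job is handed in, while the arm keeps its last pose, push and grip.
It also fails if it takes over 48 s, if anything falls off the work surface, if the arm or the gripper's body presses on something with over 40 N, if the wrist force passes 120 N, or if a joint passes its speed limit or range.

## Robot

A 6-joint arm with a two-finger parallel gripper is mounted at the origin on a cart in front of the work surface, level with it; the furniture and walls round the work are solid. World frame = base frame: x ahead of the robot, y to its left, z up, the work surface at z = 0. Lengths are in mm, angles in rad, forces in N, time in s.
With the tool pointing down it reaches from about 275 to 825 mm from the base axis. Payload 4.9 kg.
Tool frame: the origin (TCP) lies at the very end of the fingers, on their centre line; the grasp point (between the pads) lies 19 mm behind it; z points along the fingers, y is the line along which they close (so a half turn about z gives the same grasp; the last joint's range is limited). The gripper opens to 85 mm and grips with 20 to 120 N. Pads are 22 mm wide; open, the fingers measure 114 mm over their backs; the gripper's body (76 mm by 85 mm) begins 54 mm behind the grasp point. The pads swing forward as they close: fully open they stand 13 mm farther back than shut.
Start: joints at [1, 0.326, -0.193, 1.052, 0, 1.437], TCP at [232.67, 498.381, 231.281] pointing down, gripper open.
Joint ranges: [-2.65, 2.65], [-0.97, 1.79], [-1.3, 1.35], [-1.93, 2.1], [-1.47, 1.37], [-3.14, 3.14]. Speed limits (rad/s): [2.57, 2.57, 3.14, 3.14, 3.14, 3.14].

## Interface

Orientations are given as [roll, pitch, yaw] about the fixed x, y, z axes, in that order (R = Rz(yaw) Ry(pitch) Rx(roll)).
In Python, from bench import bot, solve_ik, imaging gives the robot as it stands. Calls block until the motion is done:
- bot.move_ptp(position, orientation): joint-space move of the TCP to a pose.
- bot.movel(position, rot=None, max_speed=150, threshold=None): straight line of the TCP; rot=None keeps the orientation; max_speed is the mean speed in mm/s. With threshold (N) it stops when the force on the tool has changed by that much, and returns True; else False.
- bot.move_j(angles): joint-space move.
- bot.grip(opening, effort=None): opening from 0.0 (shut) to 1.0 (fully open); effort is the grip in N (None keeps the last); returns when the fingers have stopped.
- bot.dwell(seconds).
- solve_ik(position, orientation): joint angles nearest the present ones, or None.
- bot.get_state(): the state.
- imaging.capture(name): name is "scene" or "top"; returns the picture (400x640x3 uint8, blue, green, red); there is no depth.
- imaging.camera_model(name): a dict with "K" (3x3 intrinsics, pixels), "k1" (the pictures are not rectified: a ray, as slopes to the right and down, at radius r is drawn at 1 + k1 r^2 times it, then the intrinsics apply), "position" and "rotation" of the camera in the world. Camera axes: x right, y up, looking along -z (the intrinsics and any distortion apply to the point x, -y, -z); pixel columns grow to the right and rows downward; lengths in mm; the calibration is good to about 2 mm. A picture is of the moment at which its call begins. camera_model takes no time and is no camera call.
A pose or a line that the arm cannot do raises bot.IKError and nothing moves.
- bot.sign_off(): hands the job in; it is judged then, once.
The state is a dict: "t": time; "qpos": joint angles; "joint_velocities": joint speeds; "effort": joint torques, N m; "tcp_pos": TCP position; "orientation": TCP orientation; "contact_force": force on the tool from outside, world axes, zero at the start; "wrist_torque": the same for the moment, N m; "opening": opening from 0.0 (shut) to 1.0 (fully open); "gripper_force": force on a finger pad.
Only numpy, scipy, OpenCV 4.12 (cv2) and the standard library are available. Lean on these libraries where they do the work, as an engineer would, in place of code of your own. Each camera call takes 0.05 s, during which the arm holds its last target. There are 200 camera calls.

## Working session

There is one attempt and no reset: what is moved stays moved. The work goes in short steps, each a Python script; the robot and the scene stay as the last script left them, time stands still between calls to the robot, and variables do not carry over. Pictures are saved under pics/ and viewed, at most 10 in all, crops included, and the job is handed in when it is done.

```bash
mkdir -p pics; python3 - <<'E'
from bench import bot, imaging
import cv2
for n in("scene","top"):
    cv2.imwrite(f"pics/{n}0.png",imaging.capture(n)); print(n,imaging.camera_model(n))
print(bot.get_state())
E
```

```text
scene {'K': array([[489.72304757,   0.        , 318.46097291],
       [  0.        , 489.72304757, 198.51135893],
       [  0.        ,   0.        ,   1.        ]]), 'k1': -0.14841734149513225, 'position': array([-123.61956858,  452.08275294,  621.66639693]), 'rotation': array([ 0.99156837,  0.01678673, -2.11600903])}
top {'K': array([[386.7764579 ,   0.        , 328.98251811],
       [  0.        , 386.7764579 , 194.47136964],
       [  0.        ,   0.        ,   1.        ]]), 'k1': -0.016472823075913225, 'position': array([400.19632863,  30.73839854, 991.85961105]), 'rotation': array([ 0.17987281,  0.01119101, -1.5476504 ])}
{'t': 0.1, 'qpos': array([ 9.99817403e-01,  3.26862605e-01, -1.93463330e-01,  1.05203214e+00,
        6.47304519e-06,  1.43663173e+00]), 'joint_velocities': array([ 0.00096905, -0.00088939,  0.00195132,  0.000654  , -0.00016481,
        0.00103952]), 'effort': array([ 5.54191902e-04, -4.44238257e+01,  2.63038802e+01,  7.83571653e-03,
       -8.82691006e-05,  3.12273748e-06]), 'tcp_pos': array([232.36573412, 497.92783667, 230.59185713]), 'orientation': array([-3.14004581e+00, -2.15318173e-04,  2.70477816e+00]), 'contact_force': array([-6.38452871e-01, -6.34287378e-04, -8.68099154e-01]), 'wrist_torque': array([-0.00123246,  0.07224803,  0.05742776]), 'gripper_force': 0.0, 'opening': 1.0020853036008637}
```

View pics/scene0.png

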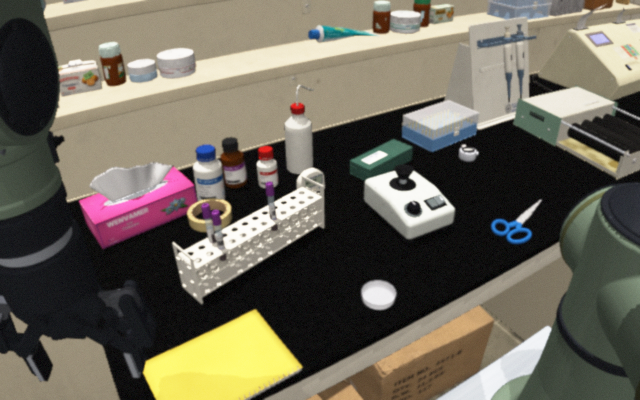

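View pics/top0.png

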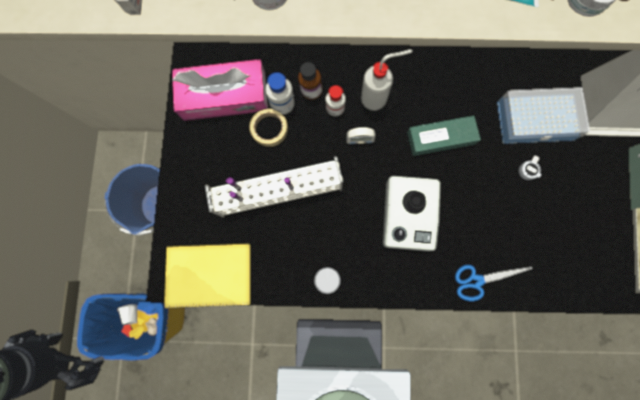

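The scene shows the rack with its lone tube (purple cap, scene ≈(269,188), top ≈(288,182)), and the mixer (top ≈(412,213)) with the cup at about (414,202), the dial at (400,234) and the rocker at (423,237). The spare tubes are at (232,185). I'll enlarge these next.

```bash
python3 - <<'E'
import cv2, numpy as np
s=cv2.imread("pics/scene0.png");t=cv2.imread("pics/top0.png")
def c(im,x,y,w,h,f):
    o=cv2.resize(im[y:y+h,x:x+w],None,fx=f,fy=f,interpolation=cv2.INTER_CUBIC)
    for k in range(0,w,10): cv2.putText(o,str(x+k),(k*f,8),0,.3,(0,255,255),1);cv2.line(o,(k*f,10),(k*f,14),(0,255,255),1)
    for k in range(10,h,10): cv2.putText(o,str(y+k),(0,k*f+3),0,.3,(0,255,255),1);cv2.line(o,(20,k*f),(24,k*f),(0,255,255),1)
    return o
a=np.vstack([np.hstack([c(t,370,170,80,90,5)[:,:400],c(s,355,160,100,90,4)[:,:400]][:1]+[cv2.copyMakeBorder(c(s,355,160,100,90,4),0,90,0,0,0)])])
cv2.imwrite("pics/mix.png",a)
b=np.vstack([c(t,200,150,150,70,5),cv2.copyMakeBorder(c(s,200,170,150,60,4),0,0,0,150,0)])
cv2.imwrite("pics/rack.png",b);print(a.shape,b.shape)
E
cat > h.py <<'E'
import numpy as np, cv2
from scipy.spatial.transform import Rotation as R
from scipy.optimize import least_squares
from bench import bot, solve_ik, imaging
C={n:imaging.camera_model(n) for n in("scene","top")}
def proj(n,P):
    m=C[n]; p=(np.atleast_2d(P)-m["position"])@R.from_euler("xyz",m["rotation"]).as_matrix()
    s=np.c_[p[:,0],-p[:,1]]/-p[:,2:]; s=s*(1+m["k1"]*(s**2).sum(1,keepdims=True))
    return s@m["K"][:2,:2].T+m["K"][:2,2]
def ray(n,uv):
    m=C[n]; s=(np.array(uv,float)-m["K"][:2,2])/m["K"][0,0]; u=s.copy()
    for _ in range(20): u=s/(1+m["k1"]*(u@u))
    return R.from_euler("xyz",m["rotation"]).apply([u[0],-u[1],-1])
def atz(n,uv,z):
    d=ray(n,uv);p=C[n]["position"];return p+d*(z-p[2])/d[2]
def fitpose(obs,x0):   # obs: (cam, local xyz, uv) ; pose x,y,yaw on bench
    def f(q): return np.concatenate([proj(n,loc(q,P))[0]-uv for n,P,uv in obs])
    return least_squares(f,x0,x_scale=[10,10,.1],loss="soft_l1")
def loc(q,P): return R.from_euler("z",q[2]).apply(P)+[q[0],q[1],0]
E
```

```text
(450, 800, 3) (590, 750, 3)
```

View pics/mix.png

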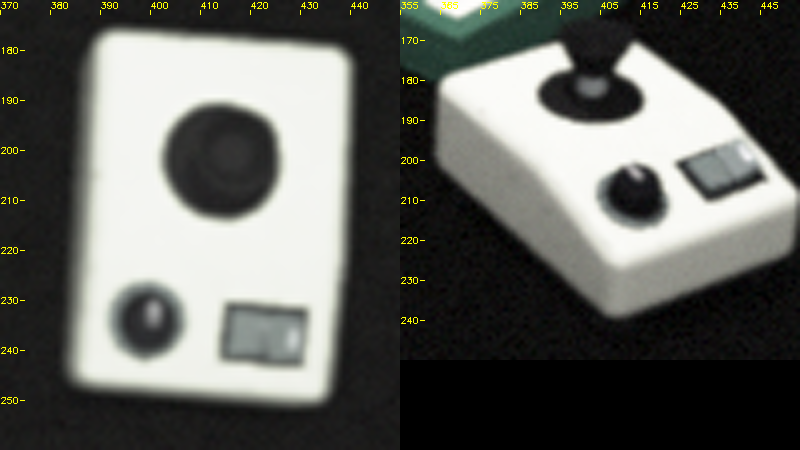

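View pics/rack.png

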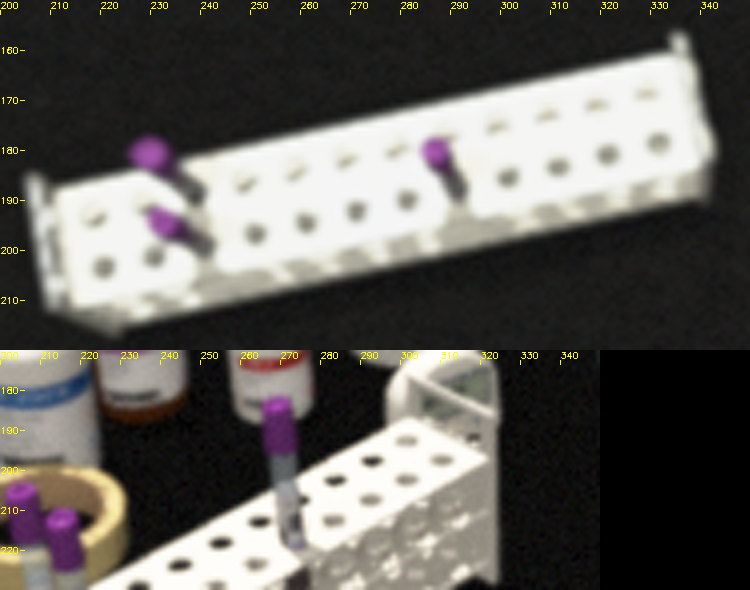

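The crops show the cup rim centre at top (414.2,202.2), the rocker bezel corners at top (415,230), (432,232), (431,243) and (414,242), and its bright right end. The near-row holes run from (220.8,203.4) to (331.8,178.6), and the tube leaves the rack at about (292,188). The lone tube's cap is at top (287,180) and scene (269.5,182). Next I'll fit the poses.

```bash
cat > fit.py <<'E'
from h import *
p=24.8
near=[(331.8,178.6,-4),(321.6,180.6,-3),(311.6,183.4,-2),(301.6,185.4,-1),(281.4,190,1),(271.4,192.2,2),(261.4,194.4,3),(251.4,196.6,4),(230.8,201.4,6),(220.8,203.4,7)]
ro=[("top",[-13,-37+p*k,80],(u,v)) for u,v,k in near]
ro+=[("scene",[-13,-37+p*k,80],(u,v)) for u,v,k in[(310.5,197.5,-4),(301.75,202,-3),(292.5,207.25,-2),(283.25,212.5,-1),(264.25,223.5,1)]]
ro+=[("scene",[13,-37+p*k,80],(u,v)) for u,v,k in[(301.5,192.5,-4),(293,197.75,-3),(284,202.5,-2),(275.75,207.2,-1),(265.25,212.75,0),(255.25,218.25,1),(245.25,223.75,2)]]
mo=[("top",[0,0,110],(414.2,202.2)),("top",[-81,-26,64],(422.9,237)),("scene",[-81,-26,64],(436.3,202.6)),("scene",[0,0,75],(403,183.75)),
("top",[62,62,73],(388.4,175.6)),("top",[62,-62,73],(440.6,179.8)),("top",[-81,30,68],(399.6,233.8))]
rack=fitpose(ro,[380,150,0.1]);mix=fitpose(mo,[370,-150,0])
if __name__=="__main__":
    np.set_printoptions(precision=2,suppress=True)
    for r in(rack,mix): print(r.x); print(r.fun.reshape(-1,2).T)
    h=loc(rack.x,[-13,-37,80]);print("hole",h,proj("top",h),proj("scene",h), loc(rack.x,[-13,-37,47]))
    # cap top centre: triangulate
    f=lambda P:np.r_[proj("top",P)[0]-(286.6,179.8),proj("scene",P)[0]-(269,182)]
    # axis point at top: also the cap mid
    s=least_squares(lambda q:np.r_[proj("top",q)[0]-(286.6,179.8),proj("scene",q)[0]-(269.3,172-0+1)],[*h[:2],155]);print("captop tri",s.x,s.fun)
    s=loc(rack.x,[-13,-37,0])
    for z in(47,134,159): print(z,proj("top",[s[0],s[1],z]),proj("scene",[s[0],s[1],z]))
    e=loc(mix.x,[-83,-40,71]);print("end",e,proj("top",e),proj("scene",e));print(loc(mix.x,[0,0,95]))
E
python3 fit.py
```

```text
[583.17 175.17   0.25]
[[-0.43 -0.25 -0.3  -0.35 -0.31 -0.4  -0.51 -0.63 -0.29 -0.44  0.29  0.22
   0.39  0.3  -0.23  0.47  0.16  0.1  -0.97 -0.06  0.08 -0.07]
 [ 0.48  0.72  0.16  0.4   0.29  0.35  0.4   0.46  0.18  0.45 -0.84 -0.43
  -0.63 -0.68 -0.8  -0.54 -1.02 -0.87 -0.53 -0.88 -1.04 -1.04]]
[ 550.64 -158.16   -0.05]
[[ 2.42 -0.65 -0.15  0.01  0.36 -0.76 -0.54]
 [-1.79  0.75 -0.75 -1.    0.39 -0.19  2.1 ]]
hole [579.53 136.12  80.  ] [[291.18 188.04]] [[273.92 217.18]] [579.53 136.12  47.  ]
captop tri [579.17 136.96 178.09] [-0.7  -0.48  0.7   0.13]
47 [[292.6  190.63]] [[275.07 230.95]]
134 [[288.62 183.4 ]] [[271.98 193.45]]
159 [[287.33 181.05]] [[271.05 181.94]]
end [ 465.67 -193.79   71.  ] [[428.81 238.83]] [[442.4  197.62]]
[ 550.64 -158.16   95.  ]
```

The disc in the top view is about 54 mm across, so it is the collar and not the 43 mm cup. The cup's faint rim is at (416.6,200). I'll refit with that and check reachability for the whole plan.

```bash
python3 - <<'E'
s=open("fit.py").read()
s=s.replace('("top",[0,0,110],(414.2,202.2))','("top",[0,0,75],(414.2,202.2)),("top",[0,0,110],(416.6,200))').replace(',("top",[-81,30,68],(399.6,233.8))','')
open("fit.py","w").write(s)
E
python3 fit.py | sed -n '5,7p;$p;/end/p'
python3 - <<'E'
from fit import *
np.set_printoptions(precision=2,suppress=True)
m=mix.x;e=loc(m,[-83,-40,71]);h=loc(rack.x,[-13,-37,0]);c=loc(m,[0,0,0])
def chk(n,p,o): print(n,p,o,solve_ik(p,o))
P=np.pi
for y in(m[2],m[2]+P/2,m[2]-P/2): chk("end",[*e[:2],71],[P,0,y]);chk("end",[*e[:2],160],[P,0,y])
for pt in(P,):
  for y in(rack.x[2],rack.x[2]+P/2,rack.x[2]-P/2):
    for z in(120,240): chk("tube",[*h[:2],z],[P,0,y])
    for z in(165,240): chk("cup",[*c[:2],z],[P,0,y])
E
```

```text
-0.63 -0.68 -0.8  -0.54 -1.02 -0.87 -0.53 -0.88 -1.04 -1.04]]
[ 551.18 -158.75   -0.05]
[[-0.43  0.27 -0.44 -0.14  0.07  0.64 -0.49]
end [ 466.18 -194.3    71.  ] [[429.02 238.62]] [[442.41 197.44]]
[ 551.18 -158.75   95.  ]
end [np.float64(466.1755696294849), np.float64(-194.29629181120487), 71] [3.141592653589793, 0, np.float64(-0.05304812941988076)] [-0.54  0.42 -0.52  0.63  0.    2.65]
end [np.float64(466.1755696294849), np.float64(-194.29629181120487), 160] [3.141592653589793, 0, np.float64(-0.05304812941988076)] [-0.54  0.31 -0.42  0.85  0.    2.65]
end [np.float64(466.1755696294849), np.float64(-194.29629181120487), 71] [3.141592653589793, 0, np.float64(1.5177481973750158)] [-0.54  0.42 -0.52  0.63  0.    1.08]
end [np.float64(466.1755696294849), np.float64(-194.29629181120487), 160] [3.141592653589793, 0, np.float64(1.5177481973750158)] [-0.54  0.31 -0.42  0.85  0.    1.08]
end [np.float64(466.1755696294849), np.float64(-194.29629181120487), 71] [3.141592653589793, 0, np.float64(-1.6238444562147774)] [-0.54  0.42 -0.52  0.63  0.   -2.06]
end [np.float64(466.1755696294849), np
[... 1433 characters left out ...]
.36 -0.11  1.09  0.    0.92]
tube [np.float64(579.5322088005047), np.float64(136.11638998489738), 120] [3.141592653589793, 0, np.float64(-1.3257085552482435)] [ 0.11  0.5  -0.23  0.84  0.   -1.71]
tube [np.float64(579.5322088005047), np.float64(136.11638998489738), 240] [3.141592653589793, 0, np.float64(-1.3257085552482435)] [ 0.11  0.41 -0.05  1.11  0.   -1.71]
cup [np.float64(551.1797417937532), np.float64(-158.75349064602608), 165] [3.141592653589793, 0, np.float64(-1.3257085552482435)] [-0.41  0.42 -0.23  0.92  0.   -2.22]
cup [np.float64(551.1797417937532), np.float64(-158.75349064602608), 240] [3.141592653589793, 0, np.float64(-1.3257085552482435)] [-0.41  0.36 -0.11  1.09  0.   -2.22]
```

```bash
cat > press.py <<'E'
from fit import *
np.set_printoptions(precision=2,suppress=True)
m=mix.x
Rt=R.from_euler("z",m[2])*R.from_euler("y",-.26)*R.from_euler("x",np.pi)*R.from_euler("z",np.pi/2)
n=-Rt.apply([0,0,1]); o=Rt.as_euler("xyz")
e=loc(m,[-83,-43,71]); print(n,o,solve_ik(e+60*n,o),solve_ik(e-8*n,o))
bot.move_ptp(e+120*n,o); bot.grip(0.0,40)
bot.movel(e+15*n,max_speed=120); bot.dwell(.2)
f0=bot.get_state()["contact_force"]
print(bot.movel(e-9*n,max_speed=20,threshold=14))
s=bot.get_state();print(s["t"],(s["tcp_pos"]-e)@n,s["tcp_pos"]-e,s["contact_force"]-f0,s["opening"])
bot.movel(e+90*n,max_speed=150)
i=[imaging.capture(k) for k in("scene","top")];print(bot.get_state()["t"])
a=cv2.resize(i[0][150:250,350:460],None,fx=4,fy=4,interpolation=2);b=cv2.resize(i[1][170:270,365:450],None,fx=4,fy=4,interpolation=2)
cv2.imwrite("pics/press.png",np.hstack([a,b]))
E
python3 press.py
```

```text
[-0.26  0.01  0.97] [-2.88 -0.   -1.62] [-0.65  0.17 -0.74  0.44  0.15 -2.15] [-0.63  0.31 -0.78  0.26  0.14 -2.13]
True
6.0833 -5.412042438546446 [ 1.38 -0.7  -5.22] [-2.55  1.08  8.98] 0.00457494356699817
6.975
```

View pics/press.png

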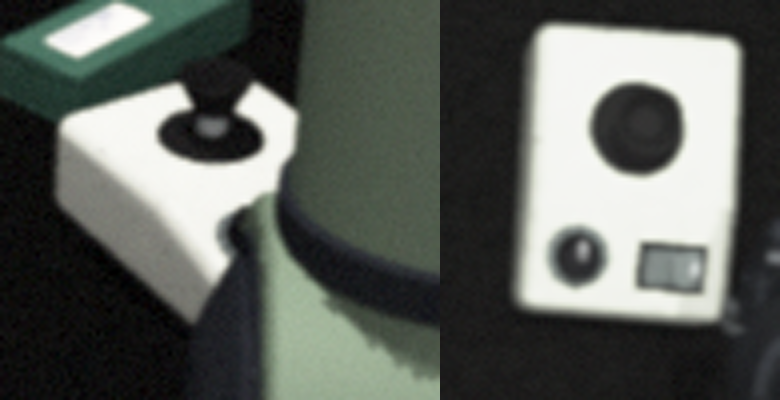

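The rocker's end sank 5.4 mm, but the arm hides it in the scene view. I'll go to the tube approach, which clears the view, and check the rocker before grasping.

```bash
cat > appr.py <<'E'
from fit import *
np.set_printoptions(precision=2,suppress=True)
h=loc(rack.x,[-13,-37,0]); 
s=bot.get_state(); bot.movel(s["tcp_pos"]+[0,0,90],max_speed=200)
bot.move_ptp([h[0],h[1],230],[np.pi,0,rack.x[2]-np.pi/2]); bot.grip(.55,40)
i=[imaging.capture(k) for k in("scene","top")];s=bot.get_state();print(s["t"],s["tcp_pos"],s["orientation"])
o=[]
s0=cv2.imread("pics/scene0.png");t0=cv2.imread("pics/top0.png")
z=lambda im,x,y,w,hh,f:cv2.resize(im[y:y+hh,x:x+w],None,fx=f,fy=f,interpolation=2)
cv2.imwrite("pics/rock.png",np.vstack([np.hstack([z(s0,415,185,40,30,10),z(i[0],415,185,40,30,10)]),np.hstack([z(t0,405,222,40,30,10),z(i[1],405,222,40,30,10)])]))
E
python3 appr.py
```

```text
9.525 [579.57 136.03 230.04] [-3.14 -0.   -1.33]
```

View pics/rock.png

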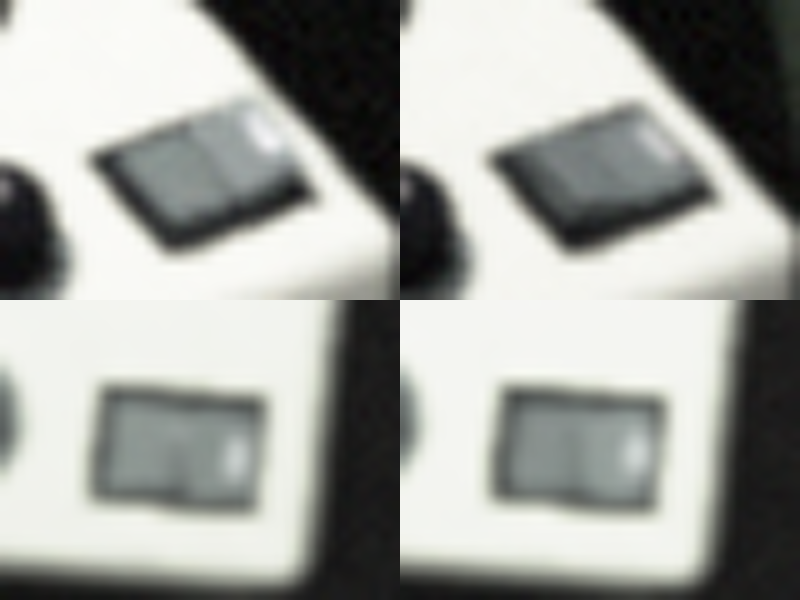

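The rocker has clearly tipped: right end down, left end up, with a wider dark gap at the left. I'll compute whether it went fully home.

```bash
python3 - <<'E'
from fit import *
np.set_printoptions(precision=2,suppress=True)
m=mix.x
u=np.array([np.cos(.26),0,np.sin(.26)])
pv=np.array([-81,-26,67.])
for a in(0,.12,.24,.36):
    r=R.from_rotvec(u*a)
    for d in([-2,-14,4],):
        p=pv+r.apply(d); print(a,p,[proj(c,loc(m,p))[0] for c in("scene","top")])
ims={"scene":(cv2.imread("pics/scene0.png"),imaging.capture("scene")),"top":(cv2.imread("pics/top0.png"),imaging.capture("top"))}
for c,(x,y,w,h) in {"scene":(437,193,10,12),"top":(425,231,8,12)}.items():
    for im in ims[c]:
        g=im[y:y+h,x:x+w].min(2).astype(float); 
        k=g.copy(); 
        print(c);print(g.astype(int))
E
```

```text
0 [-83. -40.  71.] [array([442.41, 197.44]), array([429.02, 238.62])]
0.12 [-82.56 -40.42  69.35] [array([442.33, 197.95]), array([429.03, 238.5 ])]
0.24 [-82.11 -40.64  67.66] [array([442.17, 198.51]), array([428.96, 238.36])]
0.36 [-81.66 -40.65  65.96] [array([441.94, 199.09]), array([428.79, 238.22])]
scene
[[243 241 235 209 148  66  21  17  13  11]
 [235 222 216 212 193 136  64  23  12  10]
 [203 186 184 198 204 196 135  63  18  11]
 [170 171 191 213 210 214 199 136  59  22]
 [155 160 188 225 222 214 223 208 135  53]
 [155 152 171 216 237 230 224 227 204 131]
 [153 154 161 187 230 232 209 221 232 207]
 [154 154 153 161 180 183 169 194 229 230]
 [149 156 155 154 153 150 139 150 197 232]
 [141 151 153 152 142 125  98 100 153 219]
 [127 139 146 130 110  82  60  51  96 182]
 [121 110 107  89  66  52  35  31  67 138]]
scene
[[239 239 235 213 148  65  20   8  16   7]
 [231 229 231 229 202 132  61  21   9   5]
 [164 160 189 225 230 203 133  57  19  11]
 [112 133 157 190 229 231 199 127  55  14]
 [124 147 168 178 202 229 232 204 125  48]
 [137 157 189 191 179 200 228 229 198 122]
 [136 
[... 402 characters left out ...]
 138 146 156 149 140 171 220]
 [136 138 158 183 172 151 179 223]
 [138 141 168 195 181 156 183 223]
 [137 144 170 195 177 157 187 225]
 [136 143 161 177 162 157 199 228]
 [137 137 144 149 142 156 206 230]
 [124 124 123 121 124 153 207 230]
 [113 109 108 109 115 152 208 230]]
top
[[132 145 155 158 161 168 196 228]
 [ 98 103 107 109 105 108 155 220]
 [128 133 137 138 126 113 152 219]
 [148 149 153 157 147 129 159 221]
 [149 150 162 177 167 142 172 225]
 [149 154 176 199 186 157 185 228]
 [149 156 182 205 191 163 190 228]
 [150 156 178 194 179 161 197 230]
 [147 151 164 169 152 155 207 234]
 [144 147 151 146 133 154 214 235]
 [127 132 132 125 119 151 216 235]
 [117 117 115 111 114 154 216 235]]
```

The shift fits at least 2/3 of the travel but doesn't prove it is fully home. There is time, so I'll press again farther out at the edge with a bit more force.

```bash
cat > press2.py <<'E'
from fit import *
np.set_printoptions(precision=2,suppress=True)
m=mix.x
Rt=R.from_euler("z",m[2])*R.from_euler("y",-.26)*R.from_euler("x",np.pi)*R.from_euler("z",np.pi/2)
n=-Rt.apply([0,0,1]); o=Rt.as_euler("xyz"); e=loc(m,[-83,-46,71])
bot.move_ptp(e+80*n,o); bot.grip(0.0,40); bot.movel(e+3*n,max_speed=150); bot.dwell(.15)
f0=bot.get_state()["contact_force"]@n
for d in np.r_[0,np.arange(-3,-9,-.7)]:
    bot.movel(e+d*n,max_speed=25); s=bot.get_state(); f=s["contact_force"]@n-f0
    print(d,(s["tcp_pos"]-e)@n,f)
    if f>16: break
bot.movel(e+80*n,max_speed=200); bot.movel(e+80*n+[0,0,70],max_speed=200)
i=[imaging.capture(k) for k in("scene","top")];print(bot.get_state()["t"])
cv2.imwrite("pics/p2t.png",i[1])
E
python3 press2.py
```

```text
0.0 0.18508463785076504 0.3341988318154395
-3.0 -3.1842604704501953 -0.5375477015105554
-3.7 -3.758009408150504 0.04457679051520228
-4.4 -4.4325680296634244 0.22864355451645
-5.1000000000000005 -5.127913850688763 0.149578958413535
-5.800000000000001 -5.369937133506987 6.28163934543248
-6.500000000000001 -5.573475380133988 15.56619340743881
-7.200000000000001 -5.717414745809076 22.94672553719655
15.5583
```

It meets a hard stop at the same depth with no soft 3 N travel, so the rocker is home. Now the tube.

```bash
cat > tube.py <<'E'
from fit import *
np.set_printoptions(precision=2,suppress=True)
h=loc(rack.x,[-13,-37,0]); 
bot.move_ptp([h[0],h[1],210],[np.pi,0,rack.x[2]-np.pi/2]); bot.grip(.55,40)
bot.movel([h[0],h[1],93],max_speed=120); 
i=imaging.capture("scene")
bot.grip(0,40); s=bot.get_state(); print(s["t"],s["opening"],s["gripper_force"],s["tcp_pos"])
bot.movel([h[0],h[1],195],max_speed=100); bot.dwell(.1)
j=imaging.capture("scene");k=imaging.capture("top");s=bot.get_state(); print(s["t"],s["opening"],s["gripper_force"],s["tcp_pos"])
z=lambda im,x,y,w,hh,f:cv2.resize(im[y:y+hh,x:x+w],None,fx=f,fy=f,interpolation=2)
cv2.imwrite("pics/tube.png",np.hstack([z(i,220,110,90,140,4)[:,:],z(j,220,110,90,140,4)]))
cv2.imwrite("pics/tubetop.png",k)
E
python3 tube.py
```

```text
19.0 0.1388152436982515 38.88970964733744 [579.98 136.18  93.39]
20.3667 0.13207713381186467 39.061556640608615 [579.15 136.08 194.34]
```

View pics/tube.png

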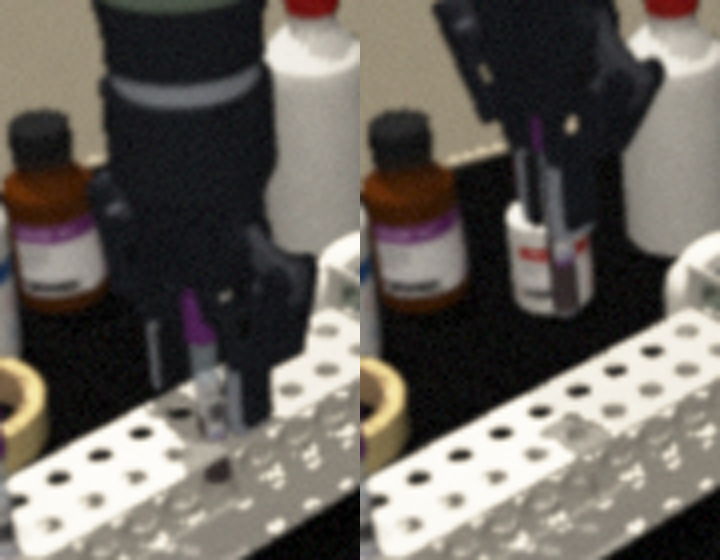

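The tube is held, with its foot at scene ≈(271.3,187.5) and its cap visible at (264.3,142). I'll estimate the lean in the pad plane.

```bash
python3 - <<'E'
from fit import *
np.set_printoptions(precision=2,suppress=True)
g=np.array([579.15,136.08,194.3+19]); a=R.from_euler("z",rack.x[2]).apply([1,0,0])
off=np.array([.2,-.8]) # mean scene residual (pred-obs)
obs=[(-66,(271.2,187.7)),(-44,(270.6,175.5)),(22,(264.6,142))]
for l in(-.12,-.08,-.04,0,.04,.08,.12):
    r=R.from_rotvec(a*l)
    print(l,[(proj("scene",g+r.apply([0,0,d]))[0]-off) for d,_ in obs])
print(obs)
E
```

```text
-0.12 [array([274.62, 186.39]), array([272.76, 176.75]), array([266.86, 146.08])]
-0.08 [array([273.56, 187.06]), array([272.03, 177.19]), array([267.24, 145.87])]
-0.04 [array([272.48, 187.68]), array([271.31, 177.6 ]), array([267.62, 145.67])]
0 [array([271.4 , 188.26]), array([270.57, 177.98]), array([268.  , 145.49])]
0.04 [array([270.31, 188.79]), array([269.84, 178.33]), array([268.39, 145.33])]
0.08 [array([269.21, 189.27]), array([269.1 , 178.64]), array([268.77, 145.19])]
0.12 [array([268.11, 189.7 ]), array([268.35, 178.92]), array([269.16, 145.07])]
[(-66, (271.2, 187.7)), (-44, (270.6, 175.5)), (22, (264.6, 142))]
```

The foot matches zero offset. The lean is perhaps −0.04 rad, but the finger partly hides the cap. I'll carry it over the cup and look closer there.

```bash
cat > carry.py <<'E'
from fit import *
np.set_printoptions(precision=2,suppress=True)
c=loc(mix.x,[0,0,0])
bot.movel([c[0],c[1],195],max_speed=170); bot.movel([c[0],c[1],166],max_speed=80); bot.dwell(.2)
j=imaging.capture("scene");s=bot.get_state(); print(s["t"],s["opening"],s["tcp_pos"],s["contact_force"])
cv2.imwrite("pics/carry_full.png",j)
p=s["tcp_pos"];print(proj("scene",p-[0,0,47]),proj("scene",p+[0,0,19]),proj("scene",p+[0,0,60]),proj("scene",[c[0],c[1],110]))
x,y=360,90
cv2.imwrite("pics/carry.png",cv2.resize(j[y:y+100,x:x+90],None,fx=6,fy=6,interpolation=2))
E
python3 carry.py
```

```text
23.0167 0.13948026918299658 [ 551.54 -158.91  166.53] [-0.06  0.14 -1.05]
[[404.61 164.33]] [[407.04 135.91]] [[408.59 117.29]] [[404.32 168.38]]
```

View pics/carry.png

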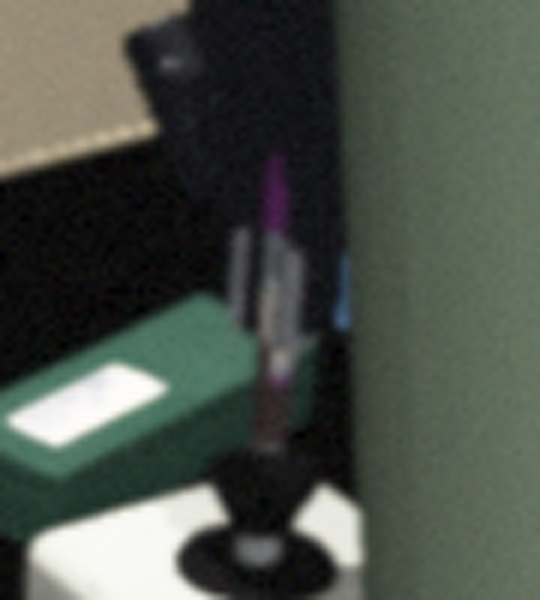

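The foot at (405,165) is centred over the cup mouth at (404.5,167.5), and the tube is near upright. Now I'll lower it and press with force feedback.

```bash
cat > down.py <<'E'
from fit import *
np.set_printoptions(precision=2,suppress=True)
c=loc(mix.x,[0,0,0])
def rd(n=6):
    S=[]
    for _ in range(n): bot.dwell(.03); S.append(bot.get_state())
    return np.mean([s["contact_force"] for s in S],0),np.mean([s["tcp_pos"] for s in S],0),S[-1]
f0,_,_=rd(8)
bot.movel([c[0],c[1],146],max_speed=60)
z=146; zc=None
while z>130:
    f,p,s=rd(); f=f-f0; print(z,p[2],f,s["t"])
    if f[2]>5.0 or np.hypot(*f[:2])>6: break
    z-=1; bot.movel([c[0],c[1],z],max_speed=20)
print(s["opening"],s["gripper_force"],s["orientation"],p)
E
python3 down.py
```

```text
146 146.0585320733958 [ 0.5   0.19 -0.24] 23.9667
145 145.06334954364266 [-0.21  0.32  0.03] 24.4167
144 143.96178201525953 [ 0.14 -0.02 -0.15] 24.8667
143 142.97968220552445 [0.38 0.13 0.23] 25.3167
142 141.98319817923598 [ 0.2  -0.15  0.31] 25.7667
141 141.05177482437787 [ 0.38 -0.04  0.66] 26.2167
140 140.16840627375547 [-0.15 -0.02  2.47] 26.6667
139 139.09230929313705 [ 0.19 -0.06  2.85] 27.1167
138 138.0838886544079 [0.6  0.12 3.16] 27.5667
137 137.06847035148618 [ 0.89 -0.01  4.37] 28.0167
136 136.08128849492002 [ 0.83 -0.02  5.21] 28.4667
0.13618477660003306 39.571854185996926 [-3.14 -0.   -1.33] [ 551.28 -158.79  136.08]
```

Force and travel agree: contact was at z ≈ 140.8, so the cup is about 4.7 mm down. I'll make a slight trim and a final check.

```bash
python3 - <<'E'
from fit import *
np.set_printoptions(precision=2,suppress=True)
c=loc(mix.x,[0,0,0]); bot.movel([c[0],c[1],135.7],max_speed=20); bot.dwell(.4)
S=[]
for _ in range(20): bot.dwell(.05); S.append(bot.get_state())
print(np.mean([s["contact_force"] for s in S],0),np.mean([s["tcp_pos"] for s in S],0),S[-1]["t"],S[-1]["gripper_force"])
j=imaging.capture("scene");t=imaging.capture("top");z=lambda im,x,y:cv2.resize(im[y:y+120,x:x+100],None,fx=4,fy=4,interpolation=2)
cv2.imwrite("pics/fin.png",np.hstack([z(j,360,90),z(t,365,150)]))
E
```

```text
[ 1.1  -0.18  5.12] [ 551.22 -158.77  135.72] 30.1167 39.59316432117703
```

View pics/fin.png

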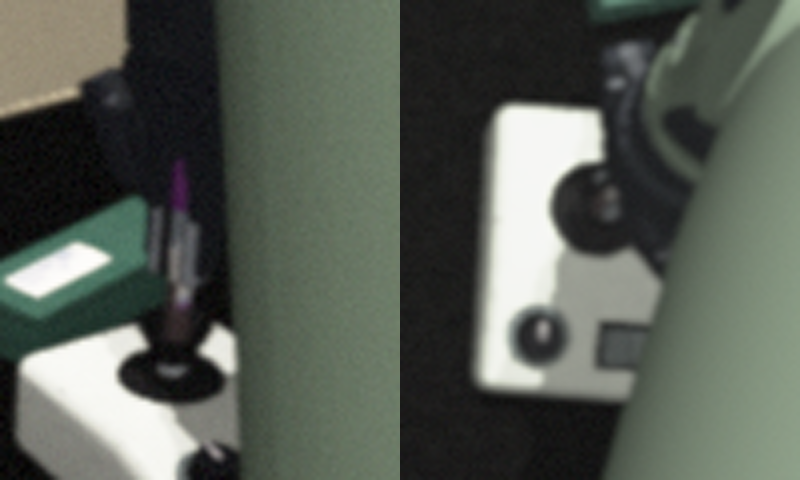

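The tube sits in the cup at (178,320) in the crop, and the cup is visibly lowered on its neck. I'm handing it in.

```bash
python3 -c "
from bench import bot
print(bot.sign_off())"
```

```text
the job is handed in; nothing more can be done
None
```

I pressed the mixer's rocker home and set the sample tube upright in the cup. It is held about 5 mm down its 10 mm travel (estimated from force and position), and I handed the job in at about 30 s with the tube still gripped and pressed.

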